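# Latch the dust drawer of a carving dust box

## Task

The dust drawer of the carving dust box has been emptied and left pulled out. Push the drawer in until it meets its seal, tip the wire bail of the latch forward so that it hooks over the keeper on the drawer, then press the red lever over and down past centre until it lies flat and clamps the drawer shut. Leave the gourds, tools and other things on the bench and on the dust box where they are.

Things in the scene. Friction and masses are not known exactly. Their poses are not given: they have to be found in the camera images.
- dustbox: Dust box for carving, fixed: light grey housing 300 x 280 mm, 100 mm high, steel grille on the rear of its top. Origin on the bench, 120 mm behind the housing's front face, mid-width. Its x axis points from the drawer side to the back (the way the drawer is pushed in), z up; latch and drawer lie in its plane y = 0. Sites on box and drawer have the same axes.
- drawer (a joint): Blue dust drawer, m pulled out: 0.035 to 0.060 at the start, 0.006 where it meets the rubber seal, 0.001 to 0.002 clamped by the latch. Slides stiffly (2.5 N), stays where left; the seal yields from 5 N, then 12 N per mm, and pushes the drawer back to 0.006 if let go unlatched. Front bin 240 mm wide, its top 90 mm above the bench, its front face 34 mm behind the handle bar.
- drawer_handle (a point): Middle of the steel bow handle on the drawer's front: a level bar 12 mm thick and 110 mm long across the drawer, 55 mm above the bench, 218 mm in front of the dust box's origin when the drawer reads 0. It can be pushed on directly.
- keeper_seat (a point): Seat of the bail's bar in the keeper (24 mm wide) on top of the drawer, 113 mm above the bench. A shelf 3.5 mm below it runs 27 mm forward (to -x); an upright stands 3 mm behind it; the upright's lip reaches to 3 mm in front of it, 5.5 to 9.5 mm above it. The bar must drop in front of the lip onto the shelf (centre 7 mm or more in front); the lever then draws it back under the lip.
- latch_pivot (a point): Pivot pin of the latch lever, level and across the dust box, 113 mm above the bench and 75 mm towards the drawer from the dust box's origin.
- lever (a joint): Latch lever, rad about latch_pivot: 0 flat, pointing to the box's back (clamped); 1.57 upright; 2.0 its stop, leaning towards the drawer. Starts at 1.7 to 1.9, open far enough to hook the bail. Stays where left (0.1 N m friction); with the bail hooked the last 0.8 rad needs up to about 0.5 N m, and below about 0.2 it snaps down by itself.
- lever_end (a point): Point on the lever's pressing face (towards the drawer when upright, on top when flat), 70 mm from the pivot, 6 mm off the line through it. The lever is a 4 mm plate, 26 mm wide, with a red grip; its end, 86 mm from the pivot, is turned up by 8 mm on the pressing side. Axes: x along the lever away from the pivot, z out of the pressing face.
- bail (a joint): Wire bail hinged on the lever, rad relative to the lever: 0 as when latched, growing as it folds up to the lever; 2.88 to 3.05 at the start (standing up along the lever); about 1.7 to 2.0 lying on the keeper with the lever open. Its pivot is on the lever, 19 mm along and 6 mm under its line. Friction holds it while steeper than about 55 degrees; tipped further it falls onto the keeper by itself.
- bail_bar (a point): Middle of the bail's level cross bar: 6 mm wire, 49 mm long over all, 94 mm from the bail's pivot. With lever and bail at 0 it points towards the drawer, rising 0.06 rad. At the start it stands about 18 to 28 mm higher than the lever's end and up to 25 mm in front of it. Pushed forward from behind (or pressed down once it leans) it swings in an arc over the keeper's lip.
- gourd_large_mid (a point): Half-carved double gourd, 100 mm high (113 with its stalk), 72 mm across, standing on the grille of the dust box; point at its middle, 50 mm up. Leave it.
- carving_pen: Black rotary carving pen, 150 mm long, 26 mm thick, lying on the grille; origin under its middle, x along it. Leave it.
- gourd_small: Small double gourd, 78 mm high, 58 mm across, on the cutting mat beside the box; origin under its foot. Leave it.
- pocket_knife: Closed pocket knife, 105 x 20 x 14 mm, on the cutting mat; origin under its middle. Leave it.
- pen_controller: Round black controller with a violet ring, 91 mm across, 44 mm high; origin under its middle. Leave it.
- palette: Flower-shaped paint palette, 135 mm across, 10 mm high; origin under its middle. Leave it.
- power_adaptor: Black power adaptor, 110 x 52 x 32 mm; origin under its middle. Leave it.
- brush_jar: Blue jar of brushes, 80 mm across, 95 mm high, 190 mm with the brushes; origin under its middle. Leave it.

How it is judged:
On the way, in this order (a step that is already met when the one before it is completed fails the run):
1. the drawer is pushed in to its seal (value of joint drawer below 0.01 m), for 0.1 s.
2. the bail's cross bar is down over the keeper, in front of the upright and below the top of the lip (z of bail_bar in the frame of keeper_seat between -0.006 and 0.004 m and x of bail_bar in the frame of keeper_seat between -0.03 and 0.003 m), for 0.1 s.
At the end, for the whole second after the job is handed in: the lever lies flat (under 0.10 rad) and still, the bail's cross bar sits in the keeper (within 6 mm of its seat) and the drawer is clamped against its seal (less than 3.5 mm out); none of the other things has moved more than 30 mm (value of joint lever below 0.1 rad and value of joint drawer below 0.0035 m and distance between bail_bar and keeper_seat below 0.006 m and velocity of joint lever between -0.05 and 0.05 rad/s); the robot touches nothing.
It fails at once if one of the gourds, tools or other things standing about is moved more than 30 mm or tipped over (distance of any of gourd_large_mid, carving_pen, gourd_small, pocket_knife, pen_controller, palette, power_adaptor, brush_jar from where it was at the start of the episode above 0.03 m or angle between any of gourd_small, brush_jar's own z axis and vertical above 0.5 rad).
It also fails if it takes over 58 s, if anything falls off the work surface, if the arm or the gripper's body presses on something with over 40 N, if the wrist force passes 120 N, or if a joint passes its speed limit or range.

## Robot

A 6-joint arm with a two-finger parallel gripper is mounted at the origin on the work surface. World frame = base frame: x ahead of the robot, y to its left, z up, the work surface at z = 0. Lengths are in m, angles in rad, forces in N, time in s.
With the tool pointing down it reaches from about 0.225 to 0.875 m from the base axis. Payload 3.4 kg.
Tool frame: the origin (TCP) lies at the centre of the arm's flange, where the gripper is bolted on; the fingertips stand manip.tcp_to_tips ahead of it and the grasp point (between the pads) lies 155 mm ahead of it (manip.tcp_to_tips is the distance from the TCP to the fingertips, in m); z points along the fingers, y is the line along which they close (so a half turn about z gives the same grasp; the last joint's range is limited). The gripper opens to 85 mm and grips with 20 to 120 N. Pads are 22 mm wide; open, the fingers measure 114 mm over their backs; the gripper's body (76 mm by 85 mm) begins 54 mm behind the grasp point. The pads swing forward as they close: fully open they stand 13 mm farther back than shut.
Start: joints at [-1.315, 0.276, 1.505, -0, 1.361, -0.121], TCP at [0.212, -0.535, 0.405] pointing down, gripper open.
Joint ranges: [-2.89, 2.89], [-0.75, 2.08], [0.22, 2.7], [-1.18, 4.32], [0.11, 2.71], [-2.7, 2.7]. Speed limits (rad/s): [2.57, 2.57, 3.14, 3.14, 3.14, 3.14].

## Interface

Orientations are given as a unit quaternion [w, x, y, z].
In Python, from rig import sensors, imaging, manip gives the robot as it stands. The module is installed in compiled form; this text tells all that it offers.
- The arm moves only by the tool jog_arm, never from a script. Its argument "plan" is a list of rows, each an object of numbers: "dx", "dy", "dz": the shift along the tool's x, y, z in mm; "ax", "ay", "az": the turn, a rotation vector about the tool's x, y, z in units of 6 degrees (1.0 is 6 degrees); "grip": the closure, from 0 (fully open) to 1 (shut). A call has 1 to 20 rows; each row shifts and turns the commanded pose from where the row before left it, along the tool's axes as they then stand; what a row does not reach is not made up. A row lasts 1/12 s, in which the tool goes at most 41.7 mm and 7.16 degrees, less where a joint would pass 70% of its speed; a pose out of reach is approached as far as the arm can. A call is refused whole if a number of a shift passes 41.7 or a number of a turn 1, either way. A call with a gripper value outside its range is refused whole. The fingers move at their own pace and stop on an object; "grip_force" is the grip in N (left out, the last holds). Time passes only in rows, so rows that do not move let the fingers close. It gives the time, the measured TCP pose, the force, the opening and the grip force at its end, in the units of the state.
- sensors.get_state(): the state, without advancing time (a new reading comes with each control period).
- imaging.get_image(name): name is "scene" or "top" or "wrist"; returns a dict with "image" (400x640x3 uint8, red, green, blue), "K" (3x3 intrinsics, pixels), "extrinsics" (4x4, takes a point from world to camera coordinates). Camera axes: x right, y up, looking along -z (the intrinsics and any distortion apply to the point x, -y, -z); pixel columns grow to the right and rows downward; lengths in m; the calibration is good to about 2 mm. The wrist camera is an equidistant fisheye: a pixel r from the principal point sees the ray r / f radians off the axis. A picture is of the moment at which its call begins. There is no depth.
- manip.sign_off(): hands the job in; it is judged then, once.
The state is a dict: "clock": time; "qpos": joint angles; "qd": joint speeds; "effort": joint torques, N m; "position": TCP position; "ee_rot": TCP orientation; "contact_force": force on the tool from outside, world axes, zero at the start; "moment": the same for the moment, N m; "width": finger opening in m; "gripper_force": force on a finger pad.
Only numpy, scipy, OpenCV 4.12 (cv2) and the standard library are available. Lean on these libraries where they do the work, as an engineer would, in place of code of your own. Each camera call takes 0.05 s, during which the arm holds its last target. There are 200 camera calls.

## Working session

There is one attempt and no reset: what is moved stays moved. The work goes in short steps, Python scripts to look and compute and a tool call to move; the robot and the scene stay as the last step left them, time stands still between calls to the robot, and variables do not carry over. Pictures are saved under pics/ and viewed, at most 10 in all, crops included, and the job is handed in when it is done.

Besides the shell and the picture viewer there is one more tool, called as name(argument=value, ...), one argument or row to a line, values as JSON. jog_arm: Moves the arm, as the interface text tells. Its arguments: {"type":"object","properties":{"plan":{"type":"array"},"grip_force":{"type":"number"}},"required":["plan"]}

```bash
mkdir -p pics; python3 - <<'E'
from rig import sensors, imaging, manip
import cv2,pickle
d={}
for n in("scene","top"):
    r=imaging.get_image(n);d[n]=r
    cv2.imwrite(f"pics/{n}0.png",r["image"][:,:,::-1])
    print(n,r["K"].tolist(),r["extrinsics"].round(4).tolist(),[k for k in r])
pickle.dump(d,open("d0.pkl","wb"))
print(manip.tcp_to_tips,sensors.get_state())
E
```

```text
scene [[500.09893331046965, 0.0, 316.34403989852717], [0.0, 500.09893331046965, 201.6383697905542], [0.0, 0.0, 1.0]] [[0.798, 0.6026, -0.0062, -0.3748], [-0.4833, 0.6461, 0.5908, 0.172], [0.36, -0.4685, 0.8068, -1.7305], [0.0, 0.0, 0.0, 1.0]] ['image', 'K', 'extrinsics']
top [[490.886904437034, 0.0, 317.85714553167435], [0.0, 490.886904437034, 194.80611823742973], [0.0, 0.0, 1.0]] [[-0.0024, -0.9999, 0.0152, -0.0252], [0.9875, -0.0, 0.1579, -0.4803], [-0.1579, 0.0154, 0.9873, -1.8183], [0.0, 0.0, 0.0, 1.0]] ['image', 'K', 'extrinsics']
0.1734 {'clock': 0.1, 'qpos': array([-1.31499442e+00,  2.76525409e-01,  1.50600152e+00,  2.93210127e-05,
        1.36068814e+00, -1.20984650e-01]), 'qd': array([-6.45188623e-04, -7.45772276e-04, -5.22959749e-03, -1.19228565e-03,
        8.79284905e-05, -4.58883752e-04]), 'effort': array([ 2.17767083e-03, -4.17698586e+01, -2.46403456e+01, -1.01145240e-04,
        5.70525895e-03,  3.70267614e-06]), 'position': array([ 0.21152367, -0.53448209,  0.40393159]), 'ee_rot': array([-8.10331158e-04,  9.82306663e-01,  1.87277768e-01, -4.03379528e-05]), 'contact_force': array([ 0.02076629,  0.14416029, -0.21298666]), 'moment': array([-0.02794357,  0.00125384, -0.03615457]), 'gripper_force': 0.0, 'width': 0.08544824619855904}
```

View pics/scene0.png

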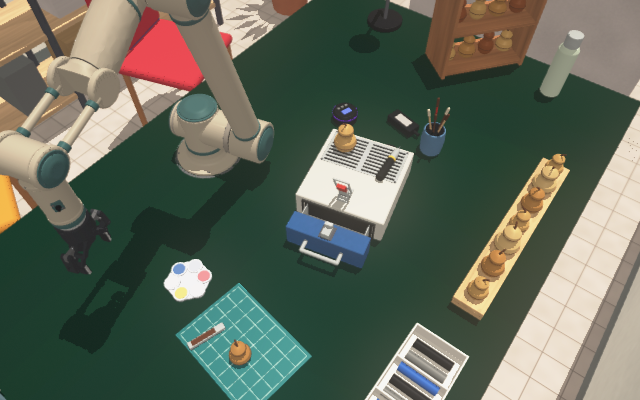

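View pics/top0.png

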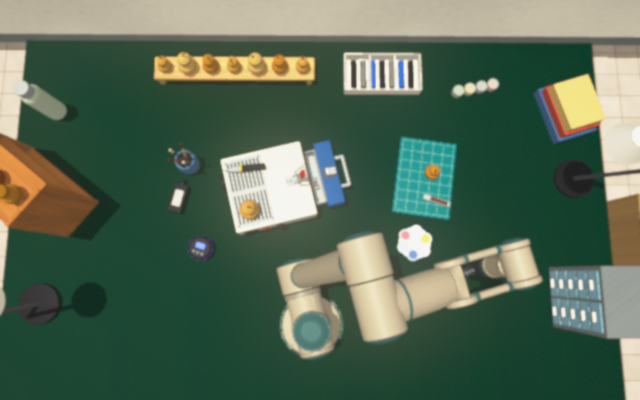

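The drawer's blue bin is at the front of the box: handle near (322,257) in scene and (345,172) in top, latch near (342,188) and (299,176). I'll enlarge both.

```bash
python3 - <<'E'
import cv2
a=cv2.imread("pics/scene0.png")[120:270,280:420];cv2.imwrite("pics/s1.png",cv2.resize(a,None,fx=4,fy=4,interpolation=cv2.INTER_CUBIC)[:600])
a=cv2.imread("pics/top0.png")[135:235,215:365];cv2.imwrite("pics/t1.png",cv2.resize(a,None,fx=5,fy=5,interpolation=cv2.INTER_CUBIC))
E
```

```text
(no output)
```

View pics/s1.png

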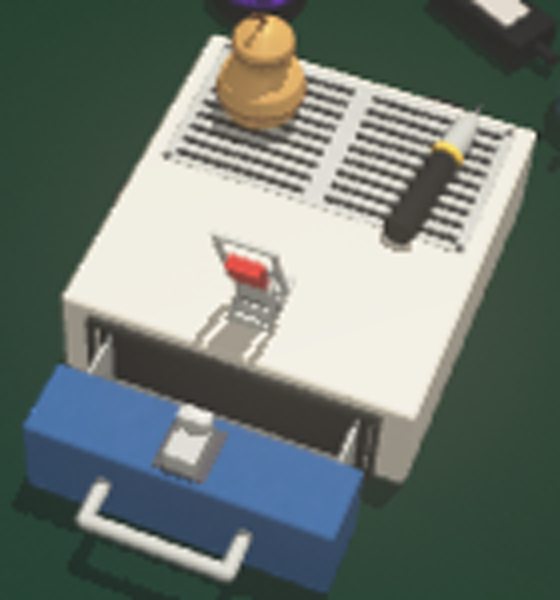

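View pics/t1.png

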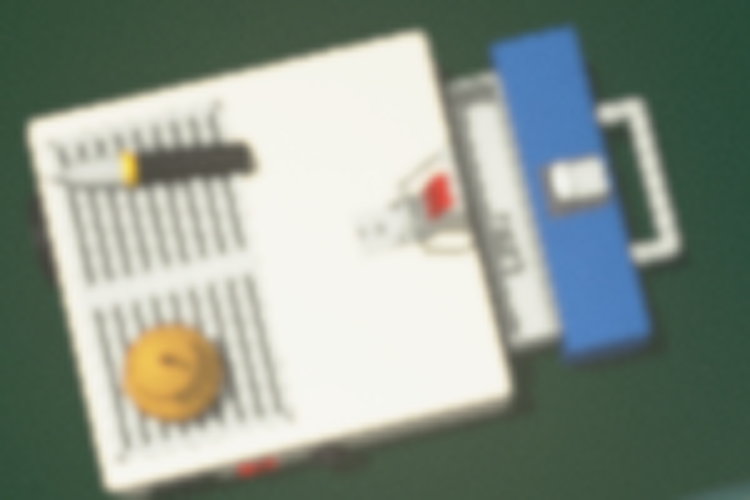

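Scene crop: box top corners at (68,297), (210,37), (533,130), (412,418), handle bar from (85,515) to (230,572), bail bar from (213,237) to (283,262). The top crop shows the same corners at (425,30), (510,393), (27,120), (105,490). Next I'll fit the box pose and drawer value.

```bash
cat >h.py <<'E'
import numpy as np,pickle
from scipy.optimize import least_squares
d=pickle.load(open("d0.pkl","rb"))
def proj(n,P,dd=None):
    r=(dd or d)[n];E=r["extrinsics"];K=r["K"];c=np.atleast_2d(P)@E[:3,:3].T+E[:3,3]
    return np.c_[K[0,0]*c[:,0]/-c[:,2]+K[0,2],K[1,1]*-c[:,1]/-c[:,2]+K[1,2]]
def b2w(p,P):
    P=np.atleast_2d(P);c,s=np.cos(p[2]),np.sin(p[2])
    return np.c_[p[0]+c*P[:,0]-s*P[:,1],p[1]+s*P[:,0]+c*P[:,1],P[:,2]]
def latch(L,B): # returns lever_end, lever tip, bail_bar in box frame
    u=np.array([np.cos(L),0,np.sin(L)]);n=np.array([-np.sin(L),0,np.cos(L)]);o=np.array([-.075,0,.113])
    bp=o+.019*u-.006*n
    # at L=B=0 bail dir (-cos.06,0,sin.06); lever angle increasing turns x->z ; folding up to lever (B~3) 
    a=np.pi-.06+L-B
    return o+.07*u+.006*n,o+.086*u+.008*n,bp+.094*np.array([np.cos(a),0,np.sin(a)])
E
python3 - <<'E'
from h import *
S=lambda x,y:(x/4+280-.4,y/4+120-.4)
T=lambda x,y:(x/5+215-.4,y/5+135-.4)
obs=[("scene",S(68,297),(-.12,.14,.1),0),("scene",S(412,418),(-.12,-.14,.1),0),("scene",S(210,37),(.18,.14,.1),0),("scene",S(533,130),(.18,-.14,.1),0),
("top",T(425,30),(-.12,-.14,.1),0),("top",T(510,393),(-.12,.14,.1),0),("top",T(27,120),(.18,-.14,.1),0),("top",T(105,490),(.18,.14,.1),0),
("scene",S(157,545),(-.218,0,.055),1),("top",T(655,178),(-.218,0,.055),1),
("scene",S(25,430),(-.184,.12,.09),1),("scene",S(330,540),(-.184,-.12,.09),1),("top",T(575,28),(-.184,-.12,.09),1),("top",T(650,338),(-.184,.12,.09),1)]
def res(p):
    return np.concatenate([proj(n,b2w(p,np.array(P)-[k*p[3],0,0]))[0]-q for n,q,P,k in obs])
f=least_squares(res,[.4,.1,1.8,.045],x_scale=[.1,.1,.1,.01],loss="soft_l1");p=f.x
print(p.round(4));print(res(p).reshape(-1,2).round(1))
np.save("p.npy",p)
# bail bar ends
def r2(q): 
    e,t,b=latch(*q); 
    P=np.array([b+[0,.0245,0],b-[0,.0245,0]]);o=np.array([S(213,237),S(283,262)])
    return (proj("scene",b2w(p,P))-o).ravel()
for L in(1.7,1.8,1.9):
    g=least_squares(lambda b:r2([L,b[0]]),[2.95]);q=[L,g.x[0]]
    e,t,b=latch(*q);print(q,g.cost,b2w(p,[e,t,b]).round(4).tolist(), (np.array(proj("scene",b2w(p,[e,t])))-[279.6,119.6])*4)
print("handle",b2w(p,[-.218-p[3],0,.055]),"seat?",b2w(p,[-.075,0,.113]))
E
```

```text
[0.5104 0.1286 1.8072 0.0462]
[[-2.6  0. ]
 [ 0.3  0.7]
 [ 0.2 -1.3]
 [ 0.9  0.4]
 [-0.6 -0. ]
 [ 0.2  0.1]
 [-0.2  0.3]
 [ 0.3  0.1]
 [-1.   0.4]
 [-0.6 -0.1]
 [-1.6 -0.8]
 [ 0.5  0.4]
 [-0.6 -0.5]
 [ 0.  -0.8]]
[1.7, np.float64(2.786198750804668)] 3.3595651850002946 [[0.5315, 0.0412, 0.1816], [0.5324, 0.0372, 0.1973], [0.5362, 0.0215, 0.2183]] [[250.43804216 258.66452237]
 [249.08310367 249.01928785]]
[1.8, np.float64(2.9020989249516016)] 3.6397377916044436 [[0.533, 0.0346, 0.1798], [0.5344, 0.0291, 0.1949], [0.5363, 0.0209, 0.2191]] [[246.77695323 267.22776375]
 [244.53637525 259.67982212]]
[1.9, np.float64(3.019514758451247)] 3.8746866963271147 [[0.5346, 0.0282, 0.1773], [0.5362, 0.0213, 0.1918], [0.5365, 0.0204, 0.2198]] [[243.18880295 276.17323171]
 [240.08237689 270.81789341]]
handle [[ 0.57226462 -0.12822916  0.055     ]] seat? [[0.52795477 0.0557101  0.113     ]]
```

Box at (0.510, 0.129), yaw 1.807, drawer about 0.046. The sizes agree, with residuals around 1 px or less at most points. The bail bar is at about box x -0.111, z 0.219, and the lever is near 1.8. First I'll turn the tool so its x lies along box x and shut the fingers.

jog_arm(
  plan=[
    {"az":-1,"grip":1},
    {"az":-1,"grip":1},
    {"az":-1,"grip":1},
    {"az":-1,"grip":1},
    {"az":-1,"grip":1},
    {"az":-1,"grip":1},
    {"az":-1,"grip":1},
    {"az":-1,"grip":1},
    {"az":-1,"grip":1},
    {"az":-1,"grip":1},
    {"az":-1,"grip":1},
    {"az":-1,"grip":1},
    {"az":-1,"grip":1},
    {"az":-0.66,"grip":1},
    {"grip":1},
  ],
)

```text
$.plan[0]: bad value
```

jog_arm(
  plan=[
    {"dx":18,"dy":30,"grip":1},
    {"dx":18,"dy":30,"grip":1},
    {"dx":18,"dy":30,"grip":1},
    {"dx":18,"dy":30,"grip":1},
    {"dx":18,"dy":30,"grip":1},
    {"dx":18,"dy":30,"grip":1},
    {"dx":18,"dy":30,"grip":1},
    {"dx":18,"dy":30,"grip":1},
    {"dx":18,"dy":30,"grip":1},
    {"dx":18,"dy":30,"grip":1},
    {"dx":18,"dy":30,"grip":1},
    {"dx":18,"dy":30,"grip":1},
    {"dx":18,"dy":30,"grip":1},
    {"dx":18,"dy":30,"grip":1},
    {"dx":10,"dy":26,"grip":1},
    {"grip":1},
    {"grip":1},
  ],
)

```text
$.plan[0]: bad value
```

```bash
cat >w.py <<'E'
from h import *
from rig import sensors
from scipy.spatial.transform import Rotation as R
p=np.load("p.npy");s=sensors.get_state()
q=s["ee_rot"];r=R.from_quat([*q[1:],q[0]]);c,n=np.cos(p[2]),np.sin(p[2]);B=np.array([[c,-n,0],[n,c,0],[0,0,1]])
t=s["position"]+r.apply([0,0,.1734])
print("t",round(s["clock"],2),"tip in box mm",(1e3*(B.T@(t-[p[0],p[1],0]))).round(1),"force box",(B.T@s["contact_force"]).round(1),"w",round(s["width"],4))
print("tool axes in box (cols)\n",(B.T@r.as_matrix()).round(3))
E
python3 w.py
```

```text
t 0.1 tip in box mm [-574.4  445.9  230.5] force box [ 0.1 -0.1 -0.2] w 0.0854
tool axes in box (cols)
 [[ 0.14  -0.99   0.002]
 [-0.99  -0.14   0.   ]
 [ 0.    -0.002 -1.   ]]
```

jog_arm(
  plan=[
    {"dx":0,"dy":0,"dz":0,"ax":0,"ay":0,"az":-1,"grip":1},
  ],
)

```text
clock: 0.18
position: [0.2115, -0.5345, 0.4041]
ee_rot: [-0.001, 0.971, 0.239, 0.0]
contact_force: [0.1, 0.0, -0.2]
width: 0.0756
gripper_force: 0.0
```

All seven keys are needed in each row.

jog_arm(
  plan=[
    {"dx":0,"dy":0,"dz":0,"ax":0,"ay":0,"az":-1,"grip":1},
    {"dx":0,"dy":0,"dz":0,"ax":0,"ay":0,"az":-1,"grip":1},
    {"dx":0,"dy":0,"dz":0,"ax":0,"ay":0,"az":-1,"grip":1},
    {"dx":0,"dy":0,"dz":0,"ax":0,"ay":0,"az":-1,"grip":1},
    {"dx":0,"dy":0,"dz":0,"ax":0,"ay":0,"az":-1,"grip":1},
    {"dx":0,"dy":0,"dz":0,"ax":0,"ay":0,"az":-1,"grip":1},
    {"dx":0,"dy":0,"dz":0,"ax":0,"ay":0,"az":-1,"grip":1},
    {"dx":0,"dy":0,"dz":0,"ax":0,"ay":0,"az":-1,"grip":1},
    {"dx":0,"dy":0,"dz":0,"ax":0,"ay":0,"az":-1,"grip":1},
    {"dx":0,"dy":0,"dz":0,"ax":0,"ay":0,"az":-1,"grip":1},
    {"dx":0,"dy":0,"dz":0,"ax":0,"ay":0,"az":-1,"grip":1},
    {"dx":0,"dy":0,"dz":0,"ax":0,"ay":0,"az":-1,"grip":1},
    {"dx":0,"dy":0,"dz":0,"ax":0,"ay":0,"az":-0.66,"grip":1},
    {"dx":0,"dy":0,"dz":0,"ax":0,"ay":0,"az":0,"grip":1},
  ],
)

```text
clock: 1.35
position: [0.2115, -0.5345, 0.4042]
ee_rot: [-0.0, 0.618, 0.786, 0.0]
contact_force: [0.4, 0.3, -0.2]
width: 0.0
gripper_force: 0.0
```

jog_arm(
  plan=[
    {"dx":18,"dy":30,"dz":0,"ax":0,"ay":0,"az":0,"grip":1},
    {"dx":18,"dy":30,"dz":0,"ax":0,"ay":0,"az":0,"grip":1},
    {"dx":18,"dy":30,"dz":0,"ax":0,"ay":0,"az":0,"grip":1},
    {"dx":18,"dy":30,"dz":0,"ax":0,"ay":0,"az":0,"grip":1},
    {"dx":18,"dy":30,"dz":0,"ax":0,"ay":0,"az":0,"grip":1},
    {"dx":18,"dy":30,"dz":0,"ax":0,"ay":0,"az":0,"grip":1},
    {"dx":18,"dy":30,"dz":0,"ax":0,"ay":0,"az":0,"grip":1},
    {"dx":18,"dy":30,"dz":0,"ax":0,"ay":0,"az":0,"grip":1},
    {"dx":18,"dy":30,"dz":0,"ax":0,"ay":0,"az":0,"grip":1},
    {"dx":18,"dy":30,"dz":0,"ax":0,"ay":0,"az":0,"grip":1},
    {"dx":18,"dy":30,"dz":0,"ax":0,"ay":0,"az":0,"grip":1},
    {"dx":18,"dy":30,"dz":0,"ax":0,"ay":0,"az":0,"grip":1},
    {"dx":18,"dy":30,"dz":0,"ax":0,"ay":0,"az":0,"grip":1},
    {"dx":18,"dy":30,"dz":0,"ax":0,"ay":0,"az":0,"grip":1},
    {"dx":10,"dy":26,"dz":0,"ax":0,"ay":0,"az":0,"grip":1},
    {"dx":0,"dy":0,"dz":0,"ax":0,"ay":0,"az":0,"grip":1},
    {"dx":0,"dy":0,"dz":0,"ax":0,"ay":0,"az":0,"grip":1},
  ],
)

```text
clock: 2.77
position: [0.5846, -0.1744, 0.404]
ee_rot: [-0.001, 0.618, 0.786, -0.0]
contact_force: [0.1, -0.6, -0.4]
width: 0.0002
gripper_force: 0.0
```

```bash
python3 w.py
```

```text
t 2.77 tip in box mm [-311.9   -1.   230.6] force box [-0.6  0.  -0.4] w 0.0002
tool axes in box (cols)
 [[ 1.     0.001  0.   ]
 [ 0.001 -1.     0.001]
 [ 0.    -0.001 -1.   ]]
```

Tool aligned. Now descend in front of the handle and push slowly.

jog_arm(
  plan=[
    {"dx":0,"dy":0,"dz":33,"ax":0,"ay":0,"az":0,"grip":1},
    {"dx":0,"dy":0,"dz":33,"ax":0,"ay":0,"az":0,"grip":1},
    {"dx":0,"dy":0,"dz":33,"ax":0,"ay":0,"az":0,"grip":1},
    {"dx":0,"dy":0,"dz":33,"ax":0,"ay":0,"az":0,"grip":1},
    {"dx":0,"dy":0,"dz":33,"ax":0,"ay":0,"az":0,"grip":1},
    {"dx":0,"dy":0,"dz":30,"ax":0,"ay":0,"az":0,"grip":1},
    {"dx":12,"dy":0,"dz":0,"ax":0,"ay":0,"az":0,"grip":1},
    {"dx":12,"dy":0,"dz":0,"ax":0,"ay":0,"az":0,"grip":1},
    {"dx":5,"dy":0,"dz":0,"ax":0,"ay":0,"az":0,"grip":1},
    {"dx":5,"dy":0,"dz":0,"ax":0,"ay":0,"az":0,"grip":1},
    {"dx":5,"dy":0,"dz":0,"ax":0,"ay":0,"az":0,"grip":1},
    {"dx":5,"dy":0,"dz":0,"ax":0,"ay":0,"az":0,"grip":1},
    {"dx":5,"dy":0,"dz":0,"ax":0,"ay":0,"az":0,"grip":1},
  ],
)

```text
clock: 3.85
position: [0.5729, -0.1279, 0.2115]
ee_rot: [0.002, 0.619, 0.786, 0.0]
contact_force: [0.0, -2.3, 0.9]
width: 0.0002
gripper_force: 1.4
```

```bash
python3 w.py|head -1
```

```text
t 3.85 tip in box mm [-264.5   -1.3   38.1] force box [-2.3  0.5  0.9] w 0.0002
```

jog_arm(
  plan=[
    {"dx":5,"dy":0,"dz":0,"ax":0,"ay":0,"az":0,"grip":1},
    {"dx":5,"dy":0,"dz":0,"ax":0,"ay":0,"az":0,"grip":1},
    {"dx":3,"dy":0,"dz":0,"ax":0,"ay":0,"az":0,"grip":1},
    {"dx":2,"dy":0,"dz":0,"ax":0,"ay":0,"az":0,"grip":1},
    {"dx":0,"dy":0,"dz":0,"ax":0,"ay":0,"az":0,"grip":1},
  ],
)

```text
clock: 4.27
position: [0.5688, -0.1127, 0.2096]
ee_rot: [-0.0, 0.619, 0.786, 0.0]
contact_force: [0.2, 1.0, 0.4]
width: -0.0003
gripper_force: 0.4
```

jog_arm(
  plan=[
    {"dx":1,"dy":0,"dz":0,"ax":0,"ay":0,"az":0,"grip":1},
    {"dx":1,"dy":0,"dz":0,"ax":0,"ay":0,"az":0,"grip":1},
  ],
)

```text
clock: 4.43
position: [0.5684, -0.1115, 0.2095]
ee_rot: [0.0, 0.619, 0.786, -0.0]
contact_force: [1.8, -2.9, 0.8]
width: -0.0004
gripper_force: 1.3
```

```bash
python3 w.py|head -1
```

```text
t 4.43 tip in box mm [-2.471e+02 -2.000e-01  3.610e+01] force box [-3.2 -1.1  0.8] w -0.0004
```

jog_arm(
  plan=[
    {"dx":1.5,"dy":0,"dz":0,"ax":0,"ay":0,"az":0,"grip":1},
    {"dx":1.5,"dy":0,"dz":0,"ax":0,"ay":0,"az":0,"grip":1},
    {"dx":0,"dy":0,"dz":0,"ax":0,"ay":0,"az":0,"grip":1},
  ],
)

```text
clock: 4.68
position: [0.5676, -0.1082, 0.2096]
ee_rot: [-0.0, 0.619, 0.786, 0.0]
contact_force: [0.2, -0.6, -0.1]
width: 0.0001
gripper_force: 0.9
```

jog_arm(
  plan=[
    {"dx":1.5,"dy":0,"dz":0,"ax":0,"ay":0,"az":0,"grip":1},
    {"dx":0,"dy":0,"dz":0,"ax":0,"ay":0,"az":0,"grip":1},
  ],
)

```text
clock: 4.85
position: [0.5672, -0.1068, 0.2096]
ee_rot: [-0.0, 0.619, 0.786, 0.0]
contact_force: [0.9, -1.2, 0.1]
width: 0.0001
gripper_force: 0.9
```

jog_arm(
  plan=[
    {"dx":1.5,"dy":0,"dz":0,"ax":0,"ay":0,"az":0,"grip":1},
    {"dx":0,"dy":0,"dz":0,"ax":0,"ay":0,"az":0,"grip":1},
  ],
)

```text
clock: 5.02
position: [0.5669, -0.1055, 0.2096]
ee_rot: [0.0, 0.619, 0.786, -0.0]
contact_force: [1.0, -3.3, -1.3]
width: 0.0002
gripper_force: 1.6
```

```bash
python3 w.py|head -1
```

```text
t 5.02 tip in box mm [-2.41e+02 -1.00e-01  3.62e+01] force box [-3.4 -0.2 -1.3] w 0.0002
```

jog_arm(
  plan=[
    {"dx":1.5,"dy":0,"dz":0,"ax":0,"ay":0,"az":0,"grip":1},
    {"dx":0,"dy":0,"dz":0,"ax":0,"ay":0,"az":0,"grip":1},
  ],
)

```text
clock: 5.18
position: [0.5668, -0.1049, 0.2097]
ee_rot: [0.001, 0.618, 0.786, -0.001]
contact_force: [1.3, -6.1, -0.8]
width: -0.0
gripper_force: 3.3
```

jog_arm(
  plan=[
    {"dx":1.5,"dy":0,"dz":0,"ax":0,"ay":0,"az":0,"grip":1},
    {"dx":0,"dy":0,"dz":0,"ax":0,"ay":0,"az":0,"grip":1},
  ],
)

```text
clock: 5.35
position: [0.5666, -0.1042, 0.2097]
ee_rot: [0.002, 0.618, 0.786, -0.001]
contact_force: [1.1, -9.8, -2.4]
width: 0.0001
gripper_force: 4.7
```

jog_arm(
  plan=[
    {"dx":1,"dy":0,"dz":0,"ax":0,"ay":0,"az":0,"grip":1},
    {"dx":0,"dy":0,"dz":0,"ax":0,"ay":0,"az":0,"grip":1},
  ],
)

```text
clock: 5.52
position: [0.5665, -0.1039, 0.2097]
ee_rot: [0.002, 0.618, 0.786, -0.002]
contact_force: [2.0, -11.6, -3.5]
width: -0.0001
gripper_force: 5.7
```

Force rises as predicted at the seal (tip at -239 mm), so the drawer is home. I'll back off, lift, go above and behind the bail, then look.

jog_arm(
  plan=[
    {"dx":-10,"dy":0,"dz":0,"ax":0,"ay":0,"az":0,"grip":1},
    {"dx":-20,"dy":0,"dz":0,"ax":0,"ay":0,"az":0,"grip":1},
    {"dx":0,"dy":0,"dz":-33,"ax":0,"ay":0,"az":0,"grip":1},
    {"dx":0,"dy":0,"dz":-33,"ax":0,"ay":0,"az":0,"grip":1},
    {"dx":0,"dy":0,"dz":-33,"ax":0,"ay":0,"az":0,"grip":1},
    {"dx":0,"dy":0,"dz":-33,"ax":0,"ay":0,"az":0,"grip":1},
    {"dx":0,"dy":0,"dz":-33,"ax":0,"ay":0,"az":0,"grip":1},
    {"dx":0,"dy":0,"dz":-33,"ax":0,"ay":0,"az":0,"grip":1},
    {"dx":0,"dy":0,"dz":-33,"ax":0,"ay":0,"az":0,"grip":1},
    {"dx":0,"dy":0,"dz":0,"ax":0,"ay":0,"az":0,"grip":1},
    {"dx":0,"dy":0,"dz":0,"ax":0,"ay":0,"az":0,"grip":1},
  ],
)

```text
clock: 6.43
position: [0.5728, -0.1303, 0.4427]
ee_rot: [0.001, 0.619, 0.786, 0.001]
contact_force: [-0.4, 0.0, -0.0]
width: 0.0004
gripper_force: 0.0
```

```bash
python3 w.py|head -1; python3 - <<'E'
from rig import imaging
import cv2,pickle
r=imaging.get_image("scene");cv2.imwrite("pics/s2f.png",r["image"][:,:,::-1])
a=cv2.imread("pics/s2f.png")[160:240,290:390]
cv2.imwrite("pics/s2.png",cv2.resize(a,None,fx=7,fy=7,interpolation=cv2.INTER_CUBIC))
E
```

```text
t 6.43 tip in box mm [-266.4   -0.5  269.3] force box [ 0.1  0.4 -0. ] w 0.0004
```

View pics/s2.png

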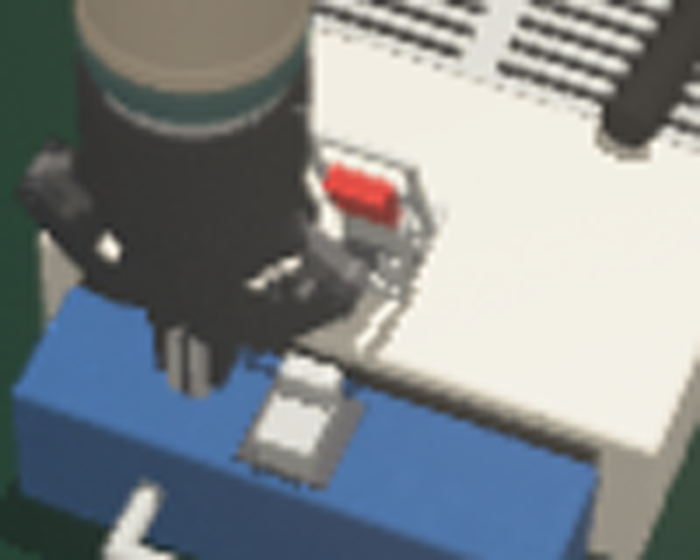

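Drawer is home and the bail still stands, with its bar from about (318,140) to (412,163) in the crop, matching the earlier estimate. Next: go behind the bar, descend and push forward.

jog_arm(
  plan=[
    {"dx":31,"dy":0,"dz":0,"ax":0,"ay":0,"az":0,"grip":1},
    {"dx":31,"dy":0,"dz":0,"ax":0,"ay":0,"az":0,"grip":1},
    {"dx":31,"dy":0,"dz":0,"ax":0,"ay":0,"az":0,"grip":1},
    {"dx":31,"dy":0,"dz":0,"ax":0,"ay":0,"az":0,"grip":1},
    {"dx":31,"dy":0,"dz":0,"ax":0,"ay":0,"az":0,"grip":1},
    {"dx":31,"dy":0,"dz":0,"ax":0,"ay":0,"az":0,"grip":1},
    {"dx":0,"dy":0,"dz":20,"ax":0,"ay":0,"az":0,"grip":1},
    {"dx":0,"dy":0,"dz":20,"ax":0,"ay":0,"az":0,"grip":1},
    {"dx":0,"dy":0,"dz":15,"ax":0,"ay":0,"az":0,"grip":1},
    {"dx":0,"dy":0,"dz":6,"ax":0,"ay":0,"az":0,"grip":1},
    {"dx":0,"dy":0,"dz":0,"ax":0,"ay":0,"az":0,"grip":1},
    {"dx":0,"dy":0,"dz":0,"ax":0,"ay":0,"az":0,"grip":1},
  ],
)

```text
clock: 7.48
position: [0.5293, 0.05, 0.3788]
ee_rot: [-0.001, 0.619, 0.785, -0.001]
contact_force: [-0.9, 0.3, 0.4]
width: -0.0002
gripper_force: 0.0
```

```bash
python3 w.py|head -1; python3 - <<'E'
from rig import imaging
import cv2,pickle
r=imaging.get_image("scene");cv2.imwrite("pics/s3f.png",r["image"][:,:,::-1])
a=cv2.imread("pics/s3f.png")[140:240,290:390]
cv2.imwrite("pics/s3.png",cv2.resize(a,None,fx=6,fy=6,interpolation=cv2.INTER_CUBIC))
E
```

```text
t 7.48 tip in box mm [-80.7   0.5 205.4] force box [0.5 0.8 0.4] w -0.0002
```

View pics/s3.png

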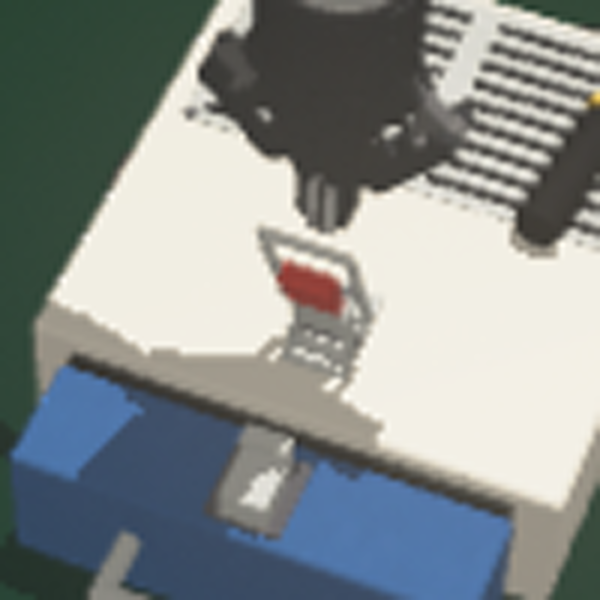

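The fingertip (322,230) is just behind the bar, which runs (263,235)–(355,263). Push forward.

jog_arm(
  plan=[
    {"dx":-6,"dy":0,"dz":0,"ax":0,"ay":0,"az":0,"grip":1},
    {"dx":-4,"dy":0,"dz":0,"ax":0,"ay":0,"az":0,"grip":1},
    {"dx":-4,"dy":0,"dz":0,"ax":0,"ay":0,"az":0,"grip":1},
    {"dx":-4,"dy":0,"dz":0,"ax":0,"ay":0,"az":0,"grip":1},
    {"dx":-4,"dy":0,"dz":0,"ax":0,"ay":0,"az":0,"grip":1},
    {"dx":-4,"dy":0,"dz":0,"ax":0,"ay":0,"az":0,"grip":1},
    {"dx":-4,"dy":0,"dz":0,"ax":0,"ay":0,"az":0,"grip":1},
  ],
)

```text
clock: 8.12
position: [0.5365, 0.0204, 0.3798]
ee_rot: [0.0, 0.619, 0.785, 0.0]
contact_force: [-0.2, -0.8, -1.2]
width: 0.0
gripper_force: 0.0
```

jog_arm(
  plan=[
    {"dx":-4,"dy":0,"dz":0,"ax":0,"ay":0,"az":0,"grip":1},
    {"dx":-4,"dy":0,"dz":0,"ax":0,"ay":0,"az":0,"grip":1},
    {"dx":-4,"dy":0,"dz":0,"ax":0,"ay":0,"az":0,"grip":1},
    {"dx":-4,"dy":0,"dz":0,"ax":0,"ay":0,"az":0,"grip":1},
    {"dx":0,"dy":0,"dz":0,"ax":0,"ay":0,"az":0,"grip":1},
    {"dx":0,"dy":0,"dz":0,"ax":0,"ay":0,"az":0,"grip":1},
  ],
)

```text
clock: 8.62
position: [0.5402, 0.0051, 0.3796]
ee_rot: [-0.0, 0.619, 0.785, -0.0]
contact_force: [-0.7, -0.4, -0.8]
width: -0.0001
gripper_force: 0.0
```

```bash
python3 w.py|head -1; python3 - <<'E'
from rig import imaging
import cv2,pickle
r=imaging.get_image("scene");cv2.imwrite("pics/s4f.png",r["image"][:,:,::-1])
a=cv2.imread("pics/s4f.png")[140:240,290:390]
cv2.imwrite("pics/s4.png",cv2.resize(a,None,fx=6,fy=6,interpolation=cv2.INTER_CUBIC))
E
```

```text
t 8.62 tip in box mm [-1.270e+02 -1.000e-01  2.062e+02] force box [-0.2  0.7 -0.8] w -0.0001
```

View pics/s4.png

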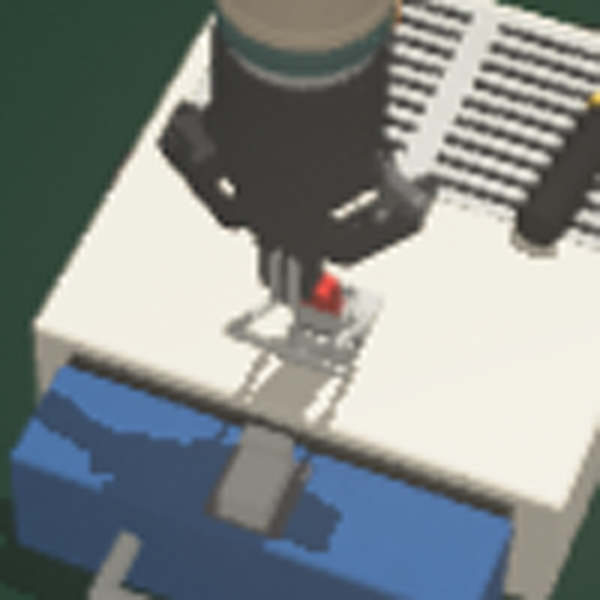

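The bail leans forward, its bar now at (230,328)–(340,360). I'll work out where that is.

```bash
python3 - <<'E'
from h import *
p=np.load("p.npy")
o=np.array([[230/6+290,328/6+140],[340/6+290,360/6+140]])
for L in(1.8,1.9,2.0):
    f=lambda q:(proj("scene",b2w(p,[latch(L,q[0])[2]+[0,.0245,0],latch(L,q[0])[2]-[0,.0245,0]]))-o).ravel()
    g=least_squares(f,[2.4]);print(L,g.x,g.cost,(1e3*latch(L,g.x[0])[2]).round(1),g.fun.round(1))
E
```

```text
1.8 [2.42844517] 8.675774771693712 [-146.1    0.   192.6] [-1.8 -0.9 -3.6 -0.6]
1.9 [2.54618191] 9.365992575427471 [-147.     0.   193.9] [-1.9 -1.  -3.7 -0.6]
2.0 [2.66511587] 10.011300495192685 [-147.8    0.   195.1] [-2.  -1.  -3.8 -0.7]
```

jog_arm(
  plan=[
    {"dx":-5,"dy":0,"dz":0,"ax":0,"ay":0,"az":0,"grip":1},
    {"dx":-5,"dy":0,"dz":0,"ax":0,"ay":0,"az":0,"grip":1},
    {"dx":-5,"dy":0,"dz":0,"ax":0,"ay":0,"az":0,"grip":1},
    {"dx":-3,"dy":0,"dz":0,"ax":0,"ay":0,"az":0,"grip":1},
    {"dx":0,"dy":0,"dz":0,"ax":0,"ay":0,"az":0,"grip":1},
    {"dx":0,"dy":0,"dz":0,"ax":0,"ay":0,"az":0,"grip":1},
  ],
)

```text
clock: 9.17
position: [0.5445, -0.0125, 0.3796]
ee_rot: [-0.0, 0.619, 0.785, 0.0]
contact_force: [0.4, 0.9, 0.7]
width: 0.0
gripper_force: 0.0
```

```bash
python3 w.py|head -1; python3 - <<'E'
from rig import imaging
import cv2,pickle
r=imaging.get_image("scene");cv2.imwrite("pics/s5f.png",r["image"][:,:,::-1])
a=cv2.imread("pics/s5f.png")[140:240,290:390]
cv2.imwrite("pics/s5.png",cv2.resize(a,None,fx=6,fy=6,interpolation=cv2.INTER_CUBIC))
E
```

```text
t 9.17 tip in box mm [-1.451e+02 -1.000e-01  2.062e+02] force box [ 0.7 -0.6  0.7] w 0.0
```

View pics/s5.png

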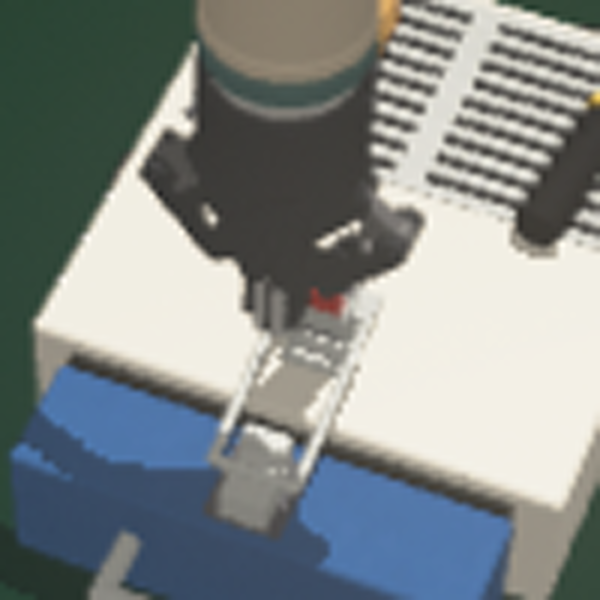

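The bail has dropped onto the keeper with its bar at (213,460)–(300,492), in front of the lip. Next, descend in front of the lever and push it back along its arc.

jog_arm(
  plan=[
    {"dx":0,"dy":0,"dz":20,"ax":0,"ay":0,"az":0,"grip":1},
    {"dx":0,"dy":0,"dz":19,"ax":0,"ay":0,"az":0,"grip":1},
    {"dx":15,"dy":0,"dz":0,"ax":0,"ay":0,"az":0,"grip":1},
    {"dx":10,"dy":0,"dz":0,"ax":0,"ay":0,"az":0,"grip":1},
    {"dx":10,"dy":0,"dz":-1,"ax":0,"ay":0,"az":0,"grip":1},
    {"dx":5,"dy":0,"dz":-1.5,"ax":0,"ay":0,"az":0,"grip":1},
    {"dx":5,"dy":0,"dz":-1.5,"ax":0,"ay":0,"az":0,"grip":1},
    {"dx":5,"dy":0,"dz":-1,"ax":0,"ay":0,"az":0,"grip":1},
    {"dx":4,"dy":0,"dz":-1,"ax":0,"ay":0,"az":0,"grip":1},
    {"dx":5,"dy":0,"dz":0,"ax":0,"ay":0,"az":0,"grip":1},
    {"dx":5,"dy":0,"dz":0,"ax":0,"ay":0,"az":0,"grip":1},
    {"dx":0,"dy":0,"dz":0,"ax":0,"ay":0,"az":0,"grip":1},
  ],
)

```text
clock: 10.22
position: [0.5293, 0.051, 0.3469]
ee_rot: [-0.0, 0.619, 0.786, 0.001]
contact_force: [1.0, 0.3, 0.2]
width: -0.0
gripper_force: 0.0
```

```bash
python3 w.py|head -1; python3 - <<'E'
from rig import imaging
import cv2,pickle
r=imaging.get_image("scene");cv2.imwrite("pics/s6f.png",r["image"][:,:,::-1])
a=cv2.imread("pics/s6f.png")[140:240,290:390]
cv2.imwrite("pics/s6.png",cv2.resize(a,None,fx=6,fy=6,interpolation=cv2.INTER_CUBIC))
E
```

```text
t 10.22 tip in box mm [-79.8  -0.4 173.5] force box [ 0.1 -1.   0.2] w -0.0
```

View pics/s6.png

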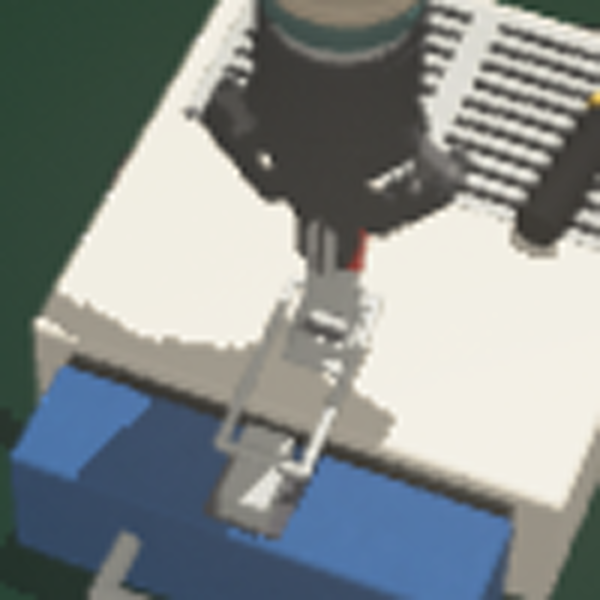

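The lever is past upright and the bar (220,440)–(310,472) is drawing back to the keeper. Continue along the arc.

jog_arm(
  plan=[
    {"dx":6,"dy":0,"dz":1,"ax":0,"ay":0,"az":0,"grip":1},
    {"dx":5,"dy":0,"dz":1,"ax":0,"ay":0,"az":0,"grip":1},
    {"dx":5,"dy":0,"dz":2,"ax":0,"ay":0,"az":0,"grip":1},
    {"dx":5,"dy":0,"dz":2,"ax":0,"ay":0,"az":0,"grip":1},
    {"dx":5,"dy":0,"dz":2,"ax":0,"ay":0,"az":0,"grip":1},
    {"dx":4,"dy":0,"dz":2,"ax":0,"ay":0,"az":0,"grip":1},
    {"dx":4,"dy":0,"dz":3.5,"ax":0,"ay":0,"az":0,"grip":1},
    {"dx":4,"dy":0,"dz":3.5,"ax":0,"ay":0,"az":0,"grip":1},
    {"dx":0,"dy":0,"dz":0,"ax":0,"ay":0,"az":0,"grip":1},
  ],
)

```text
clock: 11.02
position: [0.5205, 0.0876, 0.3291]
ee_rot: [-0.0, 0.619, 0.786, 0.0]
contact_force: [0.8, -1.4, 0.9]
width: 0.0
gripper_force: 0.9
```

```bash
python3 w.py|head -1
```

```text
t 11.02 tip in box mm [-42.2  -0.2 155.7] force box [-1.6 -0.5  0.9] w 0.0
```

jog_arm(
  plan=[
    {"dx":4,"dy":0,"dz":4,"ax":0,"ay":0,"az":0,"grip":1},
    {"dx":3,"dy":0,"dz":4,"ax":0,"ay":0,"az":0,"grip":1},
    {"dx":2,"dy":0,"dz":4,"ax":0,"ay":0,"az":0,"grip":1},
    {"dx":2,"dy":0,"dz":4,"ax":0,"ay":0,"az":0,"grip":1},
  ],
)

```text
clock: 11.35
position: [0.5178, 0.0986, 0.3133]
ee_rot: [-0.001, 0.619, 0.785, 0.001]
contact_force: [-0.2, 0.5, 3.8]
width: 0.0001
gripper_force: 1.2
```

```bash
python3 w.py|head -1
```

```text
t 11.35 tip in box mm [-30.6  -0.2 139.9] force box [0.6 0.1 3.8] w 0.0001
```

jog_arm(
  plan=[
    {"dx":2,"dy":0,"dz":4,"ax":0,"ay":0,"az":0,"grip":1},
    {"dx":2,"dy":0,"dz":4,"ax":0,"ay":0,"az":0,"grip":1},
    {"dx":2,"dy":0,"dz":4,"ax":0,"ay":0,"az":0,"grip":1},
    {"dx":1,"dy":0,"dz":4,"ax":0,"ay":0,"az":0,"grip":1},
  ],
)

```text
clock: 11.68
position: [0.5157, 0.1049, 0.2966]
ee_rot: [-0.001, 0.619, 0.786, -0.001]
contact_force: [-0.3, -0.5, -0.3]
width: 0.0002
gripper_force: 0.0
```

jog_arm(
  plan=[
    {"dx":0,"dy":0,"dz":3,"ax":0,"ay":0,"az":0,"grip":1},
    {"dx":0,"dy":0,"dz":2,"ax":0,"ay":0,"az":0,"grip":1},
    {"dx":0,"dy":0,"dz":0,"ax":0,"ay":0,"az":0,"grip":1},
  ],
)

```text
clock: 11.93
position: [0.5161, 0.1045, 0.2926]
ee_rot: [-0.0, 0.619, 0.786, -0.0]
contact_force: [1.2, -0.9, -0.0]
width: -0.0001
gripper_force: 0.0
```

```bash
python3 w.py|head -1
```

```text
t 11.93 tip in box mm [-24.8   0.2 119.2] force box [-1.2 -1.  -0. ] w -0.0001
```

The force vanished, so the lever seems to have snapped down. A light confirming press, then lift clear and look.

jog_arm(
  plan=[
    {"dx":0,"dy":0,"dz":2,"ax":0,"ay":0,"az":0,"grip":1},
    {"dx":0,"dy":0,"dz":1,"ax":0,"ay":0,"az":0,"grip":1},
    {"dx":0,"dy":0,"dz":0,"ax":0,"ay":0,"az":0,"grip":1},
  ],
)

```text
clock: 12.18
position: [0.5161, 0.1045, 0.2923]
ee_rot: [0.0, 0.619, 0.786, 0.0]
contact_force: [-4.8, 0.4, 16.4]
width: -0.0
gripper_force: 8.6
```

jog_arm(
  plan=[
    {"dx":0,"dy":0,"dz":-10,"ax":0,"ay":0,"az":0,"grip":1},
    {"dx":0,"dy":0,"dz":-30,"ax":0,"ay":0,"az":0,"grip":1},
    {"dx":0,"dy":0,"dz":-35,"ax":0,"ay":0,"az":0,"grip":1},
    {"dx":0,"dy":0,"dz":-35,"ax":0,"ay":0,"az":0,"grip":1},
    {"dx":0,"dy":0,"dz":-35,"ax":0,"ay":0,"az":0,"grip":1},
    {"dx":-20,"dy":0,"dz":-20,"ax":0,"ay":0,"az":0,"grip":1},
    {"dx":-35,"dy":0,"dz":0,"ax":0,"ay":0,"az":0,"grip":1},
    {"dx":-35,"dy":0,"dz":0,"ax":0,"ay":0,"az":0,"grip":1},
    {"dx":-35,"dy":0,"dz":0,"ax":0,"ay":0,"az":0,"grip":1},
    {"dx":-35,"dy":0,"dz":0,"ax":0,"ay":0,"az":0,"grip":1},
    {"dx":-35,"dy":0,"dz":0,"ax":0,"ay":0,"az":0,"grip":1},
    {"dx":-35,"dy":0,"dz":0,"ax":0,"ay":0,"az":0,"grip":1},
    {"dx":-35,"dy":0,"dz":0,"ax":0,"ay":0,"az":0,"grip":1},
    {"dx":-35,"dy":0,"dz":0,"ax":0,"ay":0,"az":0,"grip":1},
    {"dx":0,"dy":0,"dz":0,"ax":0,"ay":0,"az":0,"grip":1},
    {"dx":0,"dy":0,"dz":0,"ax":0,"ay":0,"az":0,"grip":1},
  ],
)

```text
clock: 13.52
position: [0.5868, -0.1892, 0.4538]
ee_rot: [-0.001, 0.62, 0.785, -0.0]
contact_force: [-0.1, 0.6, 0.2]
width: 0.0003
gripper_force: 0.0
```

```bash
python3 w.py|head -1; python3 - <<'E'
from rig import imaging
import cv2,pickle
r=imaging.get_image("scene");cv2.imwrite("pics/s7f.png",r["image"][:,:,::-1])
a=cv2.imread("pics/s7f.png")[110:250,290:430]
cv2.imwrite("pics/s7.png",cv2.resize(a,None,fx=4.2,fy=4.2,interpolation=cv2.INTER_CUBIC))
E
```

```text
t 13.52 tip in box mm [-3.267e+02  2.000e-01  2.804e+02] force box [ 0.6 -0.   0.2] w 0.0003
```

View pics/s7.png

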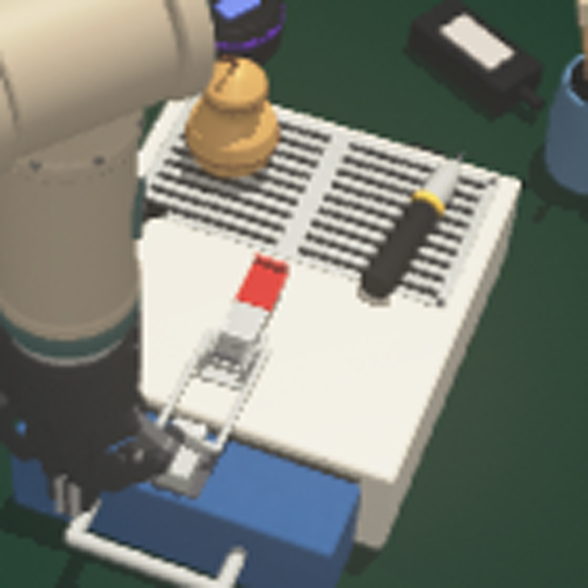

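The lever lies flat: red grip at (265,282), bail hooked at the keeper near (190,440), drawer closed, gourd and pen unmoved, arm clear.

```bash
python3 -c "
from rig import manip
print(manip.sign_off())"
```

```text
the job is handed in; nothing more can be done
None
```

I pushed the drawer to its seal, hooked the bail over the keeper and pressed the lever flat, then handed the job in at about 13.5 s. The last picture shows it clamped with the gourd and pen on the box unmoved; sign-off gave no verdict.

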